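# Feed an offcut into the lever-lid scrap bin

### The arm

A 6-joint arm with a two-finger parallel gripper is mounted at the origin on the work surface; the furniture and walls round the work are solid. World frame = base frame: x ahead of the robot, y to its left, z up, the work surface at z = 0. Lengths are in m, angles in rad, forces in N, time in s.
With the tool pointing down it reaches from about 0.4 to 0.825 m from the base axis. Payload 7 kg.
Tool frame: the origin (TCP) lies midway between the tips of the shut fingers; the grasp point (between the pads) lies 19 mm behind it (grip_point_offset is the distance from the TCP to the grasp point, in m); z points along the fingers, y is the line along which they close (so a half turn about z gives the same grasp; the last joint's range is limited). The gripper opens to 88 mm and grips with 3 to 60 N. Pads are 19 mm wide; open, the fingers measure 130 mm over their backs; the gripper's body (78 mm by 193 mm) begins 47 mm behind the grasp point.
Start: joints at [-0.997, 0.359, 0.012, 0, -1.224, -0.288], TCP at [0.19, -0.648, 0.227] pointing down, gripper open.
Joint ranges: [-3.07, 3.07], [-1.43, 2.12], [-1.02, 1.25], [-3.03, 1.67], [-3.05, -0], [-3.03, 3.03]. Speed limits (rad/s): [2.39, 2.39, 3.01, 3.14, 3.14, 3.14].

### API

Orientations are given as [roll, pitch, yaw] about the fixed x, y, z axes, in that order (R = Rz(yaw) Ry(pitch) Rx(roll)).
In Python, from station import get_state, grab_frame, camera_params, job_done, grip_point_offset gives the robot as it stands.
- The arm moves only by the shell command python3 -m creep 'ROWS' [FORCE]. ROWS is JSON, a list that holds one entry, the list of rows, each a list of 7 numbers: the finger opening in cm, from 0 to 8.76, then the shift along the tool's x, y, z in cm, then the turn, a rotation vector about the tool's x, y, z in rad. In form: [[[fingers, tx, ty, tz, wx, wy, wz], ...]]. A call has 1 to 20 rows; each row is the pose to reach, as a shift and turn from the pose commanded when the call began, along the tool's axes at that moment; what a row does not reach only later rows make up. A row lasts 1/8 s, in which the tool goes at most 62.5 mm and 10.7 degrees, less where a joint would pass 70% of its speed; a pose out of reach is approached as far as the arm can. A call with a gripper value outside its range is refused whole. The fingers move at their own pace and stop on an object; FORCE is the grip in N (left out, the last holds). Time passes only in rows, so rows that repeat a pose let the fingers close. It gives the time, the measured TCP pose, the force, the opening and the grip force at its end, in the units of the state.
- get_state(): the state, without advancing time (a new reading comes with each control period).
- grab_frame(name): name is "side" or "top" or "wrist"; returns the picture (420x560x3 uint8, blue, green, red); there is no depth.
- camera_params(name): a dict with "vertical_fov" (degrees; the focal length in pixels is half the picture's height over the tangent of half this angle, whatever the lens; pixels are square), "cx", "cy" (the principal point, pixels), "view" (4x4, takes a point from world to camera coordinates). Camera axes: x right, y down, z forward; pixel columns grow to the right and rows downward; lengths in m; the calibration is good to about 2 mm. A picture is of the moment at which its call begins: read the wrist's pose just before it. camera_params takes no time and is no camera call; for the wrist camera it gives the pose at the moment of the call.
- job_done(): hands the job in; it is judged then, once.
The state is a dict: "t": time; "q": joint angles; "qd": joint speeds; "joint_efforts": joint torques, N m; "eef_pos": TCP position; "ee_rot": TCP orientation; "force": force on the tool from outside, world axes, zero at the start; "moment": the same for the moment, N m; "width": finger opening in m; "gripper_force": force on a finger pad.
Only numpy, scipy, OpenCV 4.12 (cv2) and the standard library are available. Lean on these libraries where they do the work, as an engineer would, in place of code of your own. Each camera call takes 0.05 s, during which the arm holds its last target. There are 200 camera calls.

### The job

Clear the loose wood offcut off the bench into the green dust-tight scrap bin: lay it on the bin's roller infeed and let go, then press the red lever down to lift the lid and hold it down until the offcut has rolled right into the bin. Let the lever come up again so that the lid shuts fully, and leave the other tools where they are.

Things in the scene. Friction and masses are not known exactly. Their poses are not given: they have to be found in the camera images.
- scrap_bin: Green steel bench bin with green lid, fixed to the bench, 166 x 112 mm in plan, 177 mm high with the lid shut. Origin: middle of its footprint on the bench, z up. Own axes: +x lid hinge side, -x roller infeed side, -y lever side. The raised lid's front edge stands 0.28 high at about x = -0.05
- roller_bed (a point): Middle of the infeed, on the plane over the tops of its six free steel rollers: (-0.162, 0, 0.142) in the bin's axes. The bed is 154 mm long, slopes 16 degrees straight down toward the bin's +x, and has aluminium rails 108 mm apart that stand 10 mm above the rollers (outer faces at y = +-0.059)
- bed_low (a point): Lower end of the roller plane, at the lid's flap: (-0.085, 0, 0.120) in the bin's axes. The closed flap blocks the mouth here up to the lid: a block laid on the rollers rolls down against it by itself and waits; with the lid up it rolls in within about 1 to 2 s and drops to the bin's floor
- bin_floor (a point): Middle of the bin's inner floor: (0, 0, 0.014) in the bin's axes. Inside: x -0.079 to 0.079, y -0.052 to 0.052; the wall under the infeed is 0.108 high
- offcut_center (a point): Centre of the offcut to clear: plain thick brown wood block, 60 x 90 x 45 mm (own x, y, z), 0.1 to 0.2 kg, flat on the bench left of the bin, z up. Grasp it across its 60 mm width (its x); on the bed its 90 mm length runs along the slope
- lever_pad (a point): Middle of the top of the black ribbed pad (40 x 66 mm) on the red lever beside the infeed. Bin's axes: y = -0.130; x about -0.12 and height 0.162 at rest, 0.077 fully down, moving nearly straight down. Takes 3 to 6 N to press; springs back. 71 mm from the infeed's rail, which is taller (top 0.12 to 0.17): keep a gripper's wide side parallel to the infeed
- bin_lever (a joint): Lever angle (rad): 0 up, at rest; 0.65 fully down, at its stop. A push rod links it to the lid
- bin_lid (a joint): Lid angle (rad): 0 shut, 0.65 fully raised; always equal to the lever's angle. The offcut passes under the flap from about 0.4. When the lever is let go the lid falls shut in about a second
- sanding_block: Brown cork sanding block with a dark red sole, 64 x 112 x 30 mm; origin at its underside. Bystander, stays where it is
- tape_measure: Yellow and black steel tape measure, 39 x 78 x 71 mm; origin at its underside. Bystander, stays where it is

How it is judged:
By the outcome, as a careful person would: the job done as asked, in the order asked, and still so for the second after the job is handed in, with the robot touching nothing.
It also fails if it takes over 53 s, if anything falls off the work surface, if the arm or the gripper's body presses on something with over 40 N, if the wrist force passes 120 N, or if a joint passes its speed limit or range.

## Working session

There is one attempt and no reset: what is moved stays moved. The work goes in short steps, Python scripts to look and compute and a shell command to move; the robot and the scene stay as the last step left them, time stands still between calls to the robot, and variables do not carry over. Pictures are saved under pics/ and viewed, at most 12 in all, crops included, and the job is handed in when it is done.

```bash
mkdir -p pics; ls; python3 - <<'E'
from station import *
import cv2
s=get_state();print({k:(v if isinstance(v,float) else [round(float(x),4) for x in v]) for k,v in s.items()},grip_point_offset if not callable(grip_point_offset) else grip_point_offset())
for n in("side","top"):
    cv2.imwrite(f"pics/{n}0.png",grab_frame(n)); print(n,camera_params(n))
E
```

```text
pics
{'t': 0.0, 'q': [-0.9969, 0.3594, 0.011, -0.0004, -1.2241, -0.2881], 'qd': [0.0004, -0.0007, -0.0001, 0.0015, 0.001, 0.0006], 'joint_efforts': [0.0002, -58.2727, 29.307, 6.9971, 0.0072, -0.0001], 'eef_pos': [0.1901, -0.6472, 0.2256], 'ee_rot': [3.1399, -0.0001, -2.856], 'force': [-0.6613, 0.7767, 0.365], 'moment': [0.0106, -0.0289, -0.0203], 'gripper_force': 0.0, 'width': 0.08762399141197687} 0.0188
side {'vertical_fov': 46.645677959121564, 'cx': 284.269684167159, 'cy': 215.68505912619204, 'view': array([[ 0.07371514,  0.99724059, -0.00879124, -0.19199515],
       [ 0.81550724, -0.06535093, -0.57504539, -0.29882524],
       [-0.57403312,  0.03522023, -0.81807427,  1.45701488],
       [ 0.        ,  0.        ,  0.        ,  1.        ]])}
top {'vertical_fov': 52.32917936576303, 'cx': 281.38995500340934, 'cy': 207.5007472804147, 'view': array([[ 0.01646298, -0.99924246, -0.03526293,  0.17985062],
       [-0.9946163 , -0.01275764, -0.10283802,  0.46225315],
       [ 0.10231024,  0.0367661 , -0.99407287,  0.99084784],
       [ 0.        ,  0.        ,  0.        ,  1.        ]])}
```

View pics/top0.png

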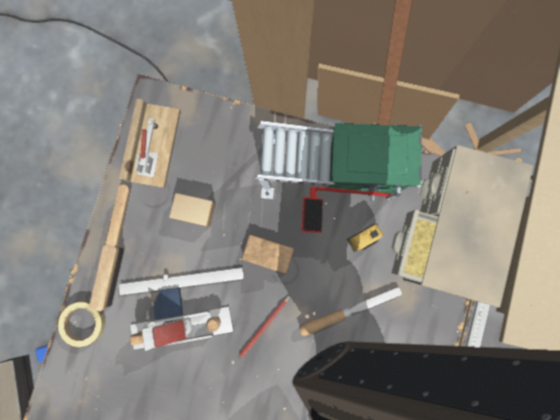

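View pics/side0.png

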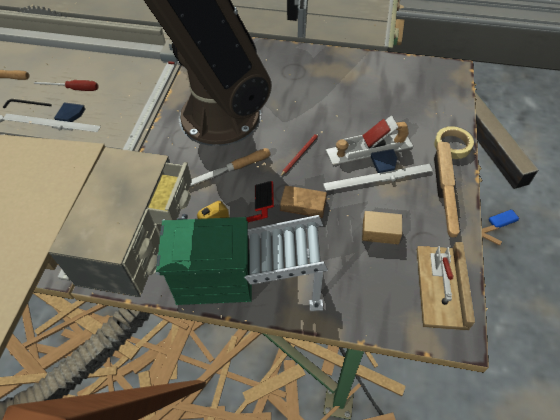

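```bash
cat > h.py <<'E'
import numpy as np,cv2
from station import *
def ray(n,uv,z,P=None):
    P=P or camera_params(n);V=np.array(P["view"]);f=210/np.tan(np.radians(P["vertical_fov"]/2))
    d=V[:3,:3].T@np.array([(uv[0]-P["cx"])/f,(uv[1]-P["cy"])/f,1]);c=-V[:3,:3].T@V[:3,3]
    return (c+d*(z-c[2])/d[2])
def proj(n,p,P=None):
    P=P or camera_params(n);V=np.array(P["view"]);f=210/np.tan(np.radians(P["vertical_fov"]/2))
    c=V[:3,:3]@np.array(p)+V[:3,3];return np.array([P["cx"]+f*c[0]/c[2],P["cy"]+f*c[1]/c[2]])
E
python3 - <<'E'
from h import *
a=cv2.imread("pics/top0.png")[110:240,160:430];b=cv2.imread("pics/side0.png")[170:320,150:420]
a=cv2.resize(a,(780,376),interpolation=2);b=cv2.resize(b,(780,433),interpolation=2)
cv2.imwrite("pics/c_top.png",a);cv2.imwrite("pics/c_side.png",b)
# offcut mask: print HSV samples
for n,uv in(("top",(191,209)),("side",(382,223))):
    im=cv2.imread(f"pics/{n}0.png");h=cv2.cvtColor(im,40);c=h[uv[1],uv[0]].astype(int);print(n,c)
    m=((abs(h.astype(int)-c)<[6,40,22]).all(2)).astype(np.uint8)
    k,l,st,ce=cv2.connectedComponentsWithStats(m);i=l[uv[1],uv[0]]
    cn=max(cv2.findContours((l==i).astype(np.uint8),0,1)[0],key=cv2.contourArea)
    w=np.array([ray(n,p[0],.045)[:2] for p in cn],np.float32);r=cv2.minAreaRect(w*1000);print(st[i],r)
E
```

```text
top [ 20  61 221]
[170 195  41  31 900] ((450.51580810546875, 400.19085693359375), (88.50695037841797, 58.14215087890625), 78.22978210449219)
side [ 20  85 190]
[365 211  37  23 720] ((448.77899169921875, 398.1942443847656), (87.41277313232422, 58.328182220458984), 77.93875122070312)
```

View pics/c_top.png

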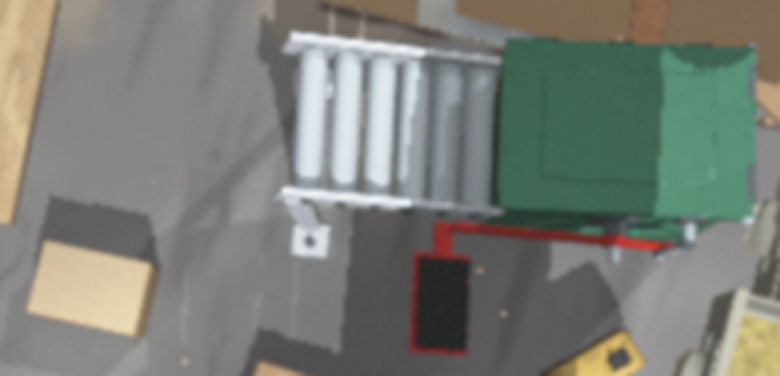

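View pics/c_side.png

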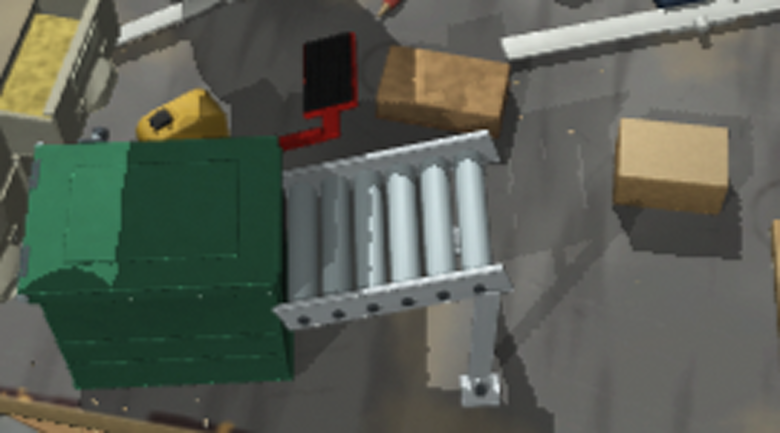

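```bash
python3 - <<'E'
from h import *
from scipy.optimize import least_squares
T=lambda u,v:(160+u/2.889,110+v/2.889)
S=lambda u,v:(150+u/2.889,170+v/2.889)
# (cam,pixel,z, bx,by,wx,wy)
L=[("top",T(440,304),.162,-.12,-.13,.5,1),("side",S(329,73),.162,-.12,-.13,.5,1),
("top",T(293,33),.1726,-.236,.059,1,1),("top",T(283,190),.1726,-.236,-.059,1,1),
("side",S(510,266),.1726,-.236,.059,1,1),("side",S(490,131),.1726,-.236,-.059,1,1),
("top",T(500,57),.130,-.09,.059,0,1),("top",T(500,210),.130,-.09,-.059,0,1),("side",S(275,308),.130,-.09,.059,0,1),("side",S(285,174),.130,-.09,-.059,0,1)]
W=[ray(n,uv,z)[:2] for n,uv,z,*_ in L]
def b(p,w):
    c,s=np.cos(p[2]),np.sin(p[2]);d=w-p[:2];return np.array([c*d[0]+s*d[1],-s*d[0]+c*d[1]])
f=lambda p:np.concatenate([(b(p,w)-l[3:5])*l[5:7]*1000 for w,l in zip(W,L)])
r=least_squares(f,[.55,0,-1.57],x_scale=[.1,.1,1],loss="soft_l1",f_scale=3)
print(r.x,np.degrees(r.x[2]));print((r.fun.reshape(-1,2)).round(1))
p=r.x;c,s=np.cos(p[2]),np.sin(p[2])
for nm,x,y in(("bed",-.162,0),("bedhigh",-.236,0),("bedlow",-.085,0),("pad",-.12,-.13)):
    print(nm,(p[:2]+[c*x-s*y,s*x+c*y]).round(4))
# pad by two view mean
print([w.round(4) for w in W[:2]])
for n,uv in(("top",(267,255)),("side",(303,198))): print("sand",ray(n,uv,.03).round(3))
for n,uv in(("top",(367,236)),("side",(212,208))): print("tape",ray(n,uv,.06).round(3))
E
```

```text
[ 0.55946362 -0.00590683 -1.59450187] -91.35822731887286
[[-0.3 -1.8]
 [ 0.3  2.2]
 [ 2.7  0.5]
 [ 0.8  3.6]
 [-3.7 -4.3]
 [-0.4 -0.3]
 [ 0.  -0.3]
 [ 0.   1.5]
 [ 0.  -3.5]
 [ 0.   0.9]]
bed [0.5633 0.156 ]
bedhigh [0.5651 0.23  ]
bedlow [0.5615 0.0791]
pad [0.4323 0.1171]
[array([0.4305, 0.1178]), array([0.4345, 0.1165])]
sand [0.347 0.218 0.03 ]
sand [0.35  0.215 0.03 ]
tape [ 0.394 -0.01   0.06 ]
tape [ 0.385 -0.012  0.06 ]
```

```bash
cat >> h.py <<'E'
from scipy.spatial.transform import Rotation as Ro
BIN=np.array([.5595,-.006]);BY=-91.4
def b2w(x,y):
    c,s=np.cos(np.radians(BY)),np.sin(np.radians(BY));return BIN+[c*x-s*y,s*x+c*y]
def rows(wps):
    "wps: (x,y,z,yaw_deg,tilt_deg) TCP; prints shift cm + rotvec"
    st=get_state();R0=Ro.from_euler("xyz",st["ee_rot"]);p0=np.array(st["eef_pos"])
    print("pos",p0.round(4),"rpy",np.degrees(st["ee_rot"]).round(2),"w",round(st["width"],4),"F",np.round(st["force"],1),"t",round(st["t"],2))
    for x,y,z,yaw,tl in wps:
        R=Ro.from_euler("xyz",[180,0,yaw],degrees=True)*Ro.from_euler("y",tl,degrees=True)
        print(((R0.inv().apply(np.array([x,y,z])-p0))*100).round(1),(R0.inv()*R).as_rotvec().round(3))
E
python3 -c "
from h import *
rows([(.19,-.647,.42,-163.6,0),(.36,-.42,.42,-150,0),(.50,-.12,.42,-130,0),(.52,.2,.42,-110,0),(.45,.399,.3,-102,0),(.45,.399,.12,-102,0),(.45,.399,.018,-102,0)])"
```

```text
pos [ 0.1901 -0.6472  0.2257] rpy [ 1.7991e+02 -1.0000e-02 -1.6363e+02] w 0.0876 F [-0.4  0.  -0.6] t 0.1
[  0.    0.1 -19.4] [ 0.002 -0.    -0.001]
[-22.7  17.  -19.4] [ 0.002  0.    -0.238]
[-44.6  41.9 -19.4] [ 0.002  0.    -0.587]
[-55.5  72.  -19.3] [ 0.001  0.001 -0.936]
[-54.4  93.1  -7.3] [ 1.000e-03  1.000e-03 -1.076e+00]
[-54.4  93.   10.7] [ 1.000e-03  1.000e-03 -1.076e+00]
[-54.4  93.   20.9] [ 1.000e-03  1.000e-03 -1.076e+00]
```

```bash
python3 -m creep '[[[8.76,0,0,-10,0,0,0],[8.76,0,0,-19.4,0,0,0],[8.76,0,0,-19.4,0,0,0],[8.76,0,0,-19.4,0,0,0],[8.76,-5,4,-19.4,0,0,-0.05],[8.76,-9,7,-19.4,0,0,-0.1],[8.76,-14,10,-19.4,0,0,-0.14],[8.76,-18,13.5,-19.4,0,0,-0.19],[8.76,-22.7,17,-19.4,0,0,-0.24],[8.76,-26,21,-19.4,0,0,-0.3],[8.76,-30,25,-19.4,0,0,-0.36],[8.76,-34,29,-19.4,0,0,-0.42],[8.76,-37,33,-19.4,0,0,-0.47],[8.76,-41,37.5,-19.4,0,0,-0.53],[8.76,-44.6,42,-19.4,0,0,-0.59],[8.76,-46,47,-19.4,0,0,-0.65],[8.76,-48,52,-19.4,0,0,-0.71],[8.76,-50,57,-19.4,0,0,-0.77],[8.76,-52,62,-19.4,0,0,-0.83],[8.76,-54,67,-19.4,0,0,-0.89]]]'
python3 -c "
from h import *
rows([(.47,.3,.36,-102,0),(.45,.399,.25,-102,0),(.45,.399,.12,-102,0),(.45,.399,.018,-102,0)])"
```

```text
t: 2.6
eef_pos: [0.5191, 0.1492, 0.42]
ee_rot: [3.141, -0.001, -1.964]
force: [0.1, 0.0, -0.7]
width: 0.0875
gripper_force: 0.0
pos [0.5191 0.1492 0.42  ] rpy [ 1.7997e+02 -3.0000e-02 -1.1250e+02] w 0.0875 F [ 0.1  0.  -0.7] t 2.6
[-12.1  10.3   6. ] [ 0.001 -0.    -0.183]
[-20.4  15.9  17. ] [ 0.001 -0.    -0.183]
[-20.4  15.9  30. ] [ 0.001 -0.    -0.183]
[-20.5  15.9  40.2] [ 0.001 -0.    -0.183]
```

```bash
python3 -m creep '[[[8.76,-6,5,3,0,0,-0.09],[8.76,-12,10.3,6,0,0,-0.183],[8.76,-16,13,11,0,0,-0.183],[8.76,-20.4,15.9,17,0,0,-0.183],[8.76,-20.4,15.9,22,0,0,-0.183],[8.76,-20.4,15.9,27,0,0,-0.183],[8.76,-20.4,15.9,30,0,0,-0.183],[8.76,-20.4,15.9,33,0,0,-0.183],[8.76,-20.4,15.9,33,0,0,-0.183]]]'
python3 -c "
from h import *
rows([(.45,.399,.018,-102,0)])
cv2.imwrite('pics/w1.png',grab_frame('wrist'))"
```

```text
t: 3.72
eef_pos: [0.4498, 0.395, 0.0875]
ee_rot: [3.139, -0.006, -1.783]
force: [0.6, -0.0, 1.2]
width: 0.0876
gripper_force: 0.0
pos [0.4498 0.395  0.0875] rpy [ 179.86   -0.35 -102.15] w 0.0876 F [ 0.6 -0.   1.2] t 3.73
[-0.4  0.1  6.9] [ 0.002 -0.006 -0.003]
```

View pics/w1.png

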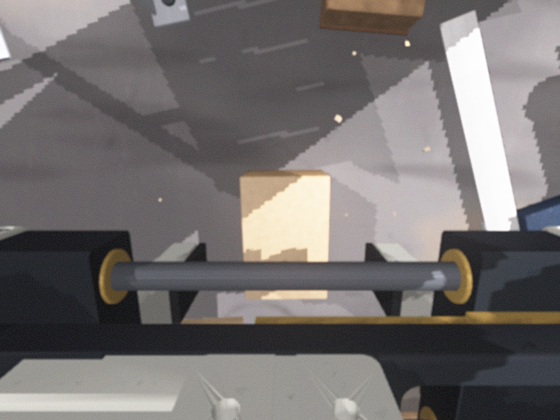

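```bash
python3 -m creep '[[[8.76,0,0,3.5,0,0,0],[8.76,0,0,6,0,0,0],[8.76,0,0,7.1,0,0,0],[8.76,0,0,7.1,0,0,0],[5,0,0,7.1,0,0,0],[5,0,0,7.1,0,0,0],[5,0,0,7.1,0,0,0],[5,0,0,7.1,0,0,0],[5,0,0,7.1,0,0,0],[5,0,0,7.1,0,0,0]]]' 30
python3 -c "
from h import *
a=b2w(-.175,0);n=np.array([np.sin(np.radians(16)),np.cos(np.radians(16))])
for h in (.06,.018+.003):
    x=-.175+h*n[0];z=.142+.013*np.tan(np.radians(16))+h*n[1];w=b2w(x,0);print(w,z)
    rows([(.45,.399,.3,-102,0),(.5,.28,.3,-95,-8),(*w,.3,-91.4,-16),(*w,z,-91.4,-16)])
"
```

```text
t: 5.03
eef_pos: [0.4513, 0.3972, 0.0201]
ee_rot: [-3.141, 0.0, -1.783]
force: [-1.8, -0.5, 5.8]
width: 0.0596
gripper_force: 30.0
[0.56337157 0.15241446] 0.20340339177116362
pos [0.4513 0.3972 0.0201] rpy [-1.7999e+02  3.0000e-02 -1.0214e+02] w 0.0596 F [-1.8 -0.5  5.8] t 5.03
[ -0.2   0.2 -28. ] [-0.     0.    -0.002]
[ 10.4  -7.2 -28. ] [-0.009 -0.139 -0.124]
[ 21.6 -16.1 -28. ] [-0.026 -0.278 -0.186]
[ 21.6 -16.1 -18.3] [-0.026 -0.278 -0.186]
[0.56363421 0.1631611 ] 0.1659141856295692
pos [0.4513 0.3972 0.0201] rpy [-1.7999e+02  3.0000e-02 -1.0214e+02] w 0.0596 F [-1.8 -0.5  5.8] t 5.03
[ -0.2   0.2 -28. ] [-0.     0.    -0.002]
[ 10.4  -7.2 -28. ] [-0.009 -0.139 -0.124]
[ 20.5 -15.9 -28. ] [-0.026 -0.278 -0.186]
[ 20.5 -15.9 -14.6] [-0.026 -0.278 -0.186]
```

```bash
python3 -m creep '[[[5,0,0,-4,0,0,0],[5,0,0,-10,0,0,0],[5,0,0,-16,0,0,0],[5,0,0,-22,0,0,0],[5,0,0,-28,0,0,0],[5,3,-2,-28,0,-0.04,-0.04],[5,7,-4.5,-28,0,-0.09,-0.08],[5,10.4,-7.2,-28,-0.01,-0.14,-0.124],[5,14,-10,-28,-0.015,-0.18,-0.14],[5,18,-13,-28,-0.02,-0.23,-0.16],[5,21.6,-16.1,-28,-0.026,-0.278,-0.186],[5,21.6,-16.1,-28,-0.026,-0.278,-0.186],[5,21.6,-16.1,-23,-0.026,-0.278,-0.186],[5,21.6,-16.1,-19,-0.026,-0.278,-0.186],[5,21.6,-16.1,-18.3,-0.026,-0.278,-0.186],[5,21.6,-16.1,-18.3,-0.026,-0.278,-0.186]]]'
python3 -c "
from h import *
n=np.array([np.sin(np.radians(16)),np.cos(np.radians(16))])
for h in (.024,.022):
    x=-.175+h*n[0];z=.142+.013*np.tan(np.radians(16))+h*n[1];w=b2w(x,0)
    rows([(*w,z,-91.4,-16)])
cv2.imwrite('pics/s2.png',cv2.resize(grab_frame('side')[170:320,150:420],(780,433),interpolation=2))
"
```

```text
t: 7.02
eef_pos: [0.5634, 0.1524, 0.2031]
ee_rot: [-3.141, 0.278, -1.595]
force: [0.5, -0.5, -1.4]
width: 0.0601
gripper_force: 30.0
pos [0.5634 0.1524 0.2031] rpy [-179.99   15.94  -91.37] w 0.0601 F [ 0.5 -0.5 -1.4] t 7.03
[-0.   0.   3.6] [-0.    -0.001  0.   ]
pos [0.5634 0.1524 0.2031] rpy [-179.99   15.94  -91.37] w 0.0601 F [ 0.5 -0.5 -1.4] t 7.03
[-0.   0.   3.8] [-0.    -0.001  0.   ]
```

View pics/s2.png

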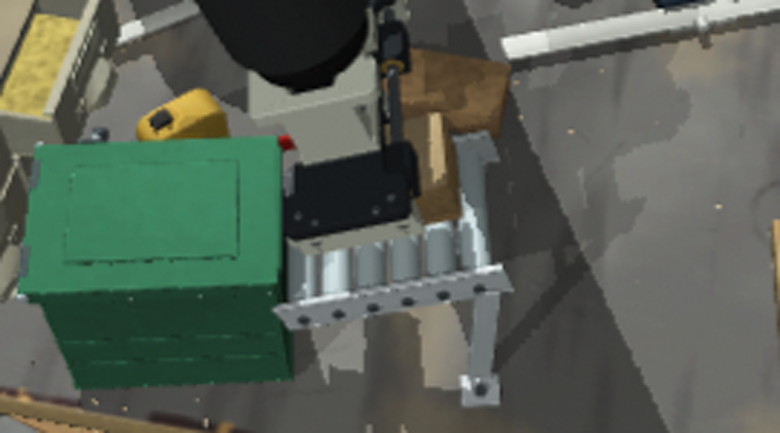

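```bash
python3 -m creep '[[[5,0,0,2.5,0,0,0],[5,0,0,3.4,0,0,0],[5,0,0,3.7,0,0,0],[5,0,0,3.7,0,0,0]]]'
```

```text
t: 7.58
eef_pos: [0.5639, 0.1622, 0.1678]
ee_rot: [-3.14, 0.279, -1.595]
force: [0.4, -0.5, -1.4]
width: 0.0596
gripper_force: 30.0
```

```bash
python3 -m creep '[[[5,0,0,0.1,0,0,0],[5,0,0,0.2,0,0,0],[5,0,0,0.2,0,0,0]]]'
```

```text
t: 7.95
eef_pos: [0.5639, 0.1624, 0.1664]
ee_rot: [-3.14, 0.279, -1.595]
force: [-2.7, -1.3, 4.9]
width: 0.0598
gripper_force: 30.0
```

```bash
python3 -m creep '[[[7.4,0,0,0,0,0,0],[7.4,0,0,0,0,0,0],[7.4,0,0,0,0,0,0],[7.4,0,0,0,0,0,0],[7.4,0,0,-3,0,0,0],[7.4,0,0,-8,0,0,0],[7.4,0,0,-13,0,0,0],[7.4,0,0,-13,0,0,0]]]'
python3 -c "
from h import *
p=b2w(-.12,-.13);print(p)
rows([(.54,.13,.33,-91.4,0),(*p,.33,-91.4,0),(*p,.33,-1.4,0),(*p,.33,178.6,0),(*p,.18,-91.4,0)])
cv2.imwrite('pics/s3.png',cv2.resize(grab_frame('side')[170:320,150:420],(780,433),interpolation=2))
"
```

```text
t: 8.95
eef_pos: [0.5646, 0.1264, 0.2948]
ee_rot: [-3.133, 0.281, -1.594]
force: [0.6, -0.0, -1.5]
width: 0.074
gripper_force: 0.0
[0.43247067 0.11714036]
pos [0.5646 0.1264 0.2948] rpy [-179.53   16.08  -91.33] w 0.074 F [ 0.6 -0.  -1.5] t 8.95
[-1.3  2.4 -3.3] [-0.008  0.281  0.   ]
[ 0.2 13.2 -3.8] [-0.008  0.281  0.   ]
[ 0.2 13.2 -3.8] [-0.227  0.214 -1.559]
[ 0.2 13.2 -3.8] [0.214 0.227 1.56 ]
[ 4.4 13.3 10.6] [-0.008  0.281  0.   ]
```

View pics/s3.png

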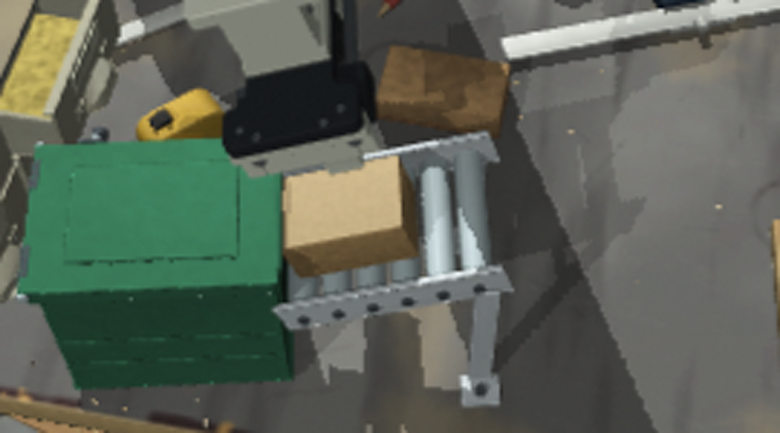

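```bash
python3 -m creep '[[[0,0,3,-2,0.02,0.02,0.14],[0,0,6,-3.8,0.04,0.04,0.3],[0,0,9,-3.8,0.06,0.06,0.45],[0,0.2,13.2,-3.8,0.09,0.09,0.62],[0,0.2,13.2,-3.8,0.11,0.11,0.78],[0,0.2,13.2,-3.8,0.13,0.14,0.94],[0,0.2,13.2,-3.8,0.15,0.16,1.1],[0,0.2,13.2,-3.8,0.17,0.18,1.25],[0,0.2,13.2,-3.8,0.19,0.2,1.4],[0,0.2,13.2,-3.8,0.214,0.227,1.56],[0,0.2,13.2,-3.8,0.214,0.227,1.56],[0,1.5,13.2,1,0.214,0.227,1.56],[0,3,13.3,6,0.214,0.227,1.56],[0,4.1,13.3,9.5,0.214,0.227,1.56],[0,4.1,13.3,9.5,0.214,0.227,1.56]]]'
python3 -c "
from h import *
p=b2w(-.12,-.13)
rows([(*p,.162,178.6,0),(*p,.077,178.6,0)])
cv2.imwrite('pics/s4.png',cv2.resize(grab_frame('side')[150:300,150:420],(780,433),interpolation=2))
"
```

```text
t: 10.88
eef_pos: [0.4274, 0.1156, 0.1851]
ee_rot: [-3.136, -0.013, 3.12]
force: [0.1, 0.0, -0.3]
width: 0.0004
gripper_force: 0.0
pos [0.4274 0.1156 0.1851] rpy [-179.71   -0.72  178.77] w 0.0004 F [ 0.1  0.  -0.3] t 10.88
[-0.5  0.2  2.3] [-0.005 -0.013  0.003]
[-0.6  0.2 10.8] [-0.005 -0.013  0.003]
```

View pics/s4.png

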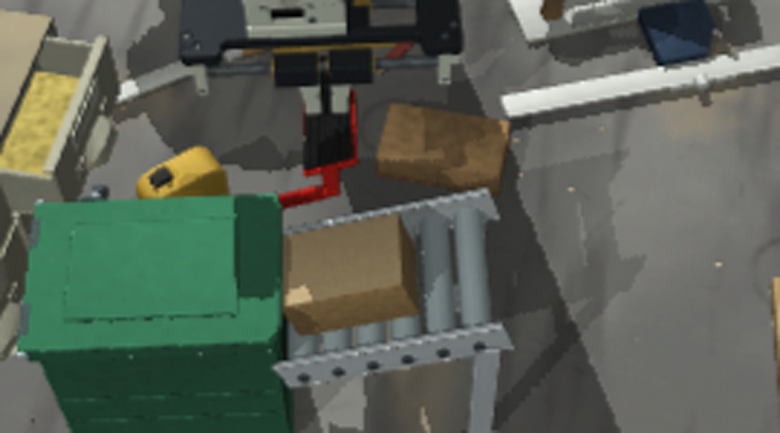

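```bash
python3 -m creep '[[[0,-0.3,0,1.2,0,0,0],[0,-0.3,0,2.2,0,0,0],[0,-0.3,0,3.2,0,0,0],[0,-0.3,0,4.2,0,0,0],[0,-0.3,0,5.2,0,0,0],[0,-0.3,0,6.2,0,0,0],[0,-0.3,0,7.2,0,0,0],[0,-0.3,0,8.2,0,0,0],[0,-0.3,0,9.2,0,0,0],[0,-0.3,0,9.9,0,0,0],[0,-0.3,0,10.2,0,0,0],[0,-0.3,0,10.2,0,0,0]]]'
```

```text
t: 12.42
eef_pos: [0.4307, 0.1162, 0.0849]
ee_rot: [-3.139, -0.01, 3.117]
force: [-1.1, 0.6, 2.7]
width: 0.0006
gripper_force: 1.4
```

```bash
python3 -m creep '[[[0,0,0,0.3,0,0,0],[0,0,0,0.5,0,0,0],[0,0,0,0.5,0,0,0],[0,0,0,0.5,0,0,0],[0,0,0,0.5,0,0,0],[0,0,0,0.5,0,0,0],[0,0,0,0.5,0,0,0],[0,0,0,0.5,0,0,0],[0,0,0,0.5,0,0,0],[0,0,0,0.5,0,0,0],[0,0,0,0.5,0,0,0],[0,0,0,0.5,0,0,0],[0,0,0,0.5,0,0,0],[0,0,0,0.5,0,0,0],[0,0,0,0.5,0,0,0],[0,0,0,0.5,0,0,0]]]'
python3 -c "
from h import *
a=grab_frame('side')[150:300,130:420];b=grab_frame('top')[80:250,220:460]
a=cv2.resize(a,(580,300));b=cv2.resize(b,(423,300));b=cv2.copyMakeBorder(b,0,0,0,157,0)
cv2.imwrite('pics/s5.png',np.vstack([a,b]))
"
```

```text
t: 14.42
eef_pos: [0.4314, 0.1166, 0.0804]
ee_rot: [-3.14, -0.008, 3.117]
force: [-0.2, 1.0, 3.7]
width: 0.0004
gripper_force: 1.4
```

View pics/s5.png

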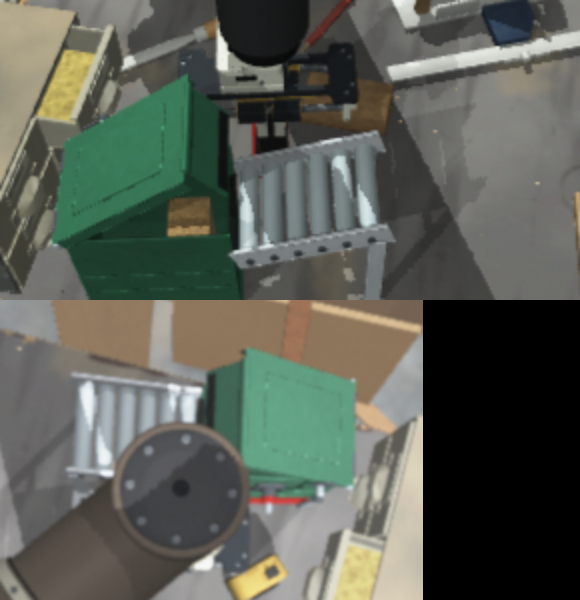

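```bash
python3 -m creep '[[[0,0,0,0.1,0,0,0],[0,0,0,0.2,0,0,0],[0,0,0,0.2,0,0,0],[0,0,0,0.2,0,0,0],[0,0,0,0.2,0,0,0],[0,0,0,0.2,0,0,0],[0,0,0,0.2,0,0,0],[0,0,0,0.2,0,0,0],[0,0,0,0.2,0,0,0],[0,0,0,0.2,0,0,0]]]'
python3 -c "
from h import *
f=grab_frame('side');cv2.imwrite('pics/s6.png',cv2.resize(f[180:290,150:270],(655,600),interpolation=2))
for nm,q in dict(wallA=(-.079,.052,.108),wallend=(.079,.052,.108),floorA=(-.079,-.052,.014),infl=(-.079,-.052,.108),flr=(0,0,.06)).items():
    u=proj('side',(*b2w(*q[:2]),q[2]));print(nm,((u-[150,180])*5.4545).round())
"
```

```text
t: 15.78
eef_pos: [0.4315, 0.1165, 0.0792]
ee_rot: [-3.139, -0.008, 3.118]
force: [-5.1, -1.1, 15.2]
width: 0.0004
gripper_force: 6.9
wallA [534. 546.]
wallend [120. 566.]
floorA [547. 433.]
infl [532. 317.]
flr [348. 496.]
```

View pics/s6.png

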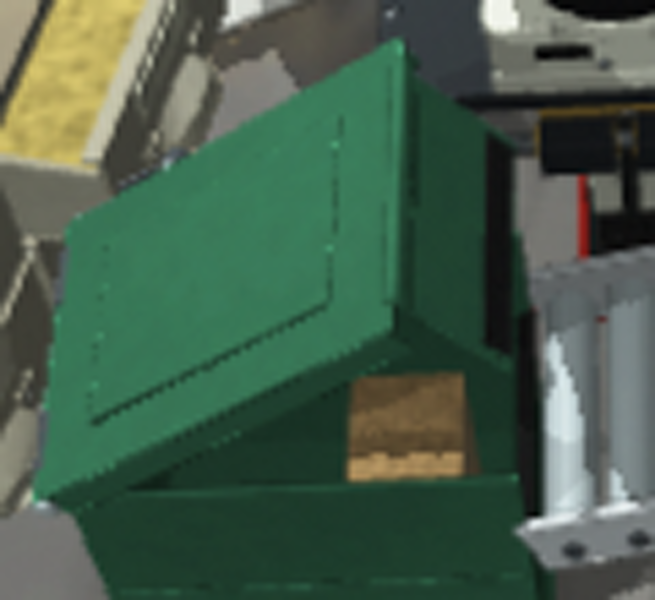

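```bash
python3 -m creep '[[[0,0,0,-1,0,0,0],[0,0,0,-2,0,0,0],[0,0,0,-3,0,0,0],[0,0,0,-4,0,0,0],[0,0,0,-5,0,0,0],[0,0,0,-6,0,0,0],[0,0,0,-7,0,0,0],[0,0,0,-8,0,0,0],[0,0,0,-9,0,0,0],[0,0,0,-11,0,0,0],[0,0,0,-15,0,0,0],[0,0,0,-20,0,0,0],[0,0,0,-24,0,0,0],[0,0,0,-24,0,0,0],[0,0,0,-24,0,0,0],[0,0,0,-24,0,0,0],[0,0,0,-24,0,0,0],[0,0,0,-24,0,0,0],[0,0,0,-24,0,0,0],[0,0,0,-24,0,0,0]]]'
python3 -c "
from h import *
a=grab_frame('side')[150:310,130:420];b=grab_frame('top')[80:270,160:460]
a=cv2.resize(a,(544,300));b=cv2.resize(b,(474,300));b=cv2.copyMakeBorder(b,0,0,0,70,0)
cv2.imwrite('pics/s7.png',np.vstack([a,b]))
"
```

```text
t: 18.32
eef_pos: [0.4333, 0.1171, 0.3183]
ee_rot: [-3.139, -0.008, 3.117]
force: [0.2, -0.5, -0.6]
width: 0.0004
gripper_force: 0.0
```

View pics/s7.png

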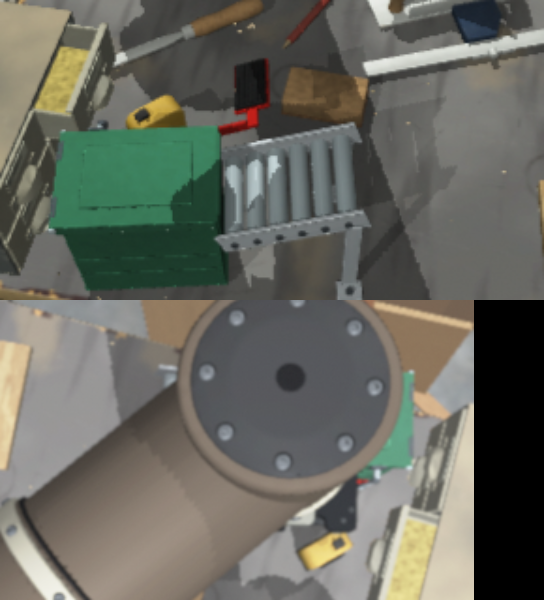

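The side view shows the lid shut (front edge at about 222,130), the lever back up (pad at about 252,85) and the infeed empty. The tape measure (155,112) and sanding block (325,93) have not moved. I'll hand the job in.

```bash
python3 -c "
from station import *
print(job_done())"
```

```text
the job is handed in; nothing more can be done
None
```

The offcut is in the bin (standing on end, by the last look inside), the lid is shut, the lever is back up, the other tools look undisturbed, and the job was handed in at about 18 s of the 53 s allowed.

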